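# Put the setting sleeve away in its spring-lid gauge case

### The job

Put the white setting sleeve away in its grey gauge case: press the red thumb latch so that the sprung lid pops open, lay the sleeve fully home in its pocket and let go, then push the lid down until it snaps shut and stays shut. Work by feel: never push the latch or the lid with more than 20 N, nor force the sleeve in with more than that, and leave the two hex keys where they lie.

Things in the scene. Friction and masses are not known exactly. Their poses are not given: they have to be found in the camera images.
- gauge_case: Grey hard case, 96 deep (x) x 120 wide (y) x 62 mm high shut, fixed to the bench. Origin: centre of its underside; x to the hinge, -x the front with the red latch. Base 34 mm high; dark blue foam insert, top z 33, holds the pocket. Lid shut: about z 38 to 62, front face x -48, top flat but for 1 mm ribs.
- lid_hinge (a point): Fixed point on the lid's hinge line, at (51, 0, 36) mm in the case frame. The hinge line runs along the case's y.
- case_lid (a joint): Lid angle, rad: about 0 shut and latched (within 0.04, as the latch plate is set), 1.8 fully open, standing up and leaning back over the hinge. A spring of 0.08 to 0.19 N m always drives it open, so unless latched it rises by itself. Opening takes about 1 s.
- lid_press (a point): Where to push the lid shut: 20 x 34 mm black field on its outer face, 14 mm behind the front edge, right above the latch. Turns with the lid: at (-85, 0, +26.5) mm from the hinge line when shut (case axes). The last 10 mm need up to 8 to 12 N until the striker clicks under the hook; 1 to 2 mm further the lid meets a firm stop.
- thumb_latch (a joint): Red rocker latch at the front; rad, 0 at rest, springs back. Pressing its pad straight down swings the hook off the lid: frees it near 0.17 rad (4 mm of pad travel, about 3 N), hard stop 0.28 rad. Pad 24 (x) x 30 mm (y), top centre at (-82, 0, 34) mm in the case frame. Latch, hook and the lid's stop sit up to 4 mm higher or lower (plate in slotted holes, unmeasured).
- pocket_bed (a point): Fixed point of the case at (-6, 0, 18) mm: middle of the pocket's floor when the loose-fitting foam insert lies central; the insert may lie up to 4.5 mm nearer or farther (case x). Pocket 53 mm long (x), 32.5 wide (y), 15 deep, bears the sleeve at both ends; across its middle a finger relief 34 mm wide (x) reaches 50 mm to either side (y), 5 mm deeper.
- sleeve_center (a point): Centre of the white setting sleeve, a tube 30 mm in diameter and 50 mm long, about 60 g, lying on the bench; its y axis is the tube's axis. Home in the pocket it lies 15 mm above the pocket floor, axis along the case's x. It can roll: grip it across, in the middle.
- white_sleeve: The same sleeve; origin on its skin, 15 mm from the axis (it turns as the sleeve rolls), y along the tube.
- hex_key_long: Loose black L-shaped hex key, 37x105x8 mm, right of the case. Leave it.
- hex_key_short: Loose black L-shaped hex key, 29x84x7 mm, right of the case. Leave it.
Things that resemble listed ones, but are neither listed nor needed, are in the scene too. What is shaped like the white_sleeve but brown or turquoise is not meant.

How it is judged (in metres and radians):
On the way, in this order (a step that is already met when the one before it is completed fails the run):
1. the lid has sprung open (beyond 1.5 rad), the sleeve still outside (value of joint case_lid above 1.5 rad and horizontal distance between sleeve_center and pocket_bed above 0.06 m), for 0.2 s.
2. the sleeve lies home in the pocket, let go, the lid open (value of joint case_lid above 1.2 rad and horizontal distance between sleeve_center and pocket_bed below 0.009 m and z of sleeve_center in the frame of pocket_bed below 0.018 m and angle between the y axis of sleeve_center and the x axis of gauge_case, either way round below 0.12 rad and contact force between the fingers and white_sleeve below 0.2 N), for 0.2 s.
At the end, for the whole second after the job is handed in: The lid is shut and held by the latch (lid below 0.06 rad, latch sprung back below 0.1 rad) and the white sleeve lies at rest, home in the pocket: centre within 9 mm of pocket_bed seen from above and at most 18 mm above the pocket's floor, axis within 0.12 rad of the case's x (value of joint case_lid below 0.06 rad and value of joint thumb_latch below 0.1 rad and horizontal distance between sleeve_center and pocket_bed below 0.009 m and z of sleeve_center in the frame of pocket_bed below 0.018 m and angle between the y axis of sleeve_center and the x axis of gauge_case, either way round below 0.12 rad and linear speed of white_sleeve below 0.02 m/s); the robot touches nothing.
It fails at once if the lid is pushed with more than 20 N (contact force between any of the fingers, the arm and case_lid above 20 N).
It fails at once if the thumb latch is pushed with more than 20 N (contact force between any of the fingers, the arm and thumb_latch above 20 N).
It fails at once if the sleeve is forced against the case with more than 20 N (contact force between white_sleeve and gauge_case above 20 N).
It fails at once if a hex key was moved more than 20 mm (distance of any of hex_key_long, hex_key_short from where it was at the start of the episode above 0.02 m).
It also fails if it takes over 70 s, if anything falls off the work surface, if the arm or the gripper's body presses on something with over 40 N, if the wrist force passes 120 N, or if a joint passes its speed limit or range.

### The arm

A 7-joint arm with a two-finger parallel gripper is mounted at the origin on a cart in front of the work surface, level with it; the furniture and walls round the work are solid. World frame = base frame: x ahead of the robot, y to its left, z up, the work surface at z = 0. Lengths are in m, angles in degrees, forces in N, time in s.
With the tool pointing down it reaches from about 0.4 to 0.85 m from the base axis. Payload 4.5 kg.
Tool frame: the origin (TCP) lies at the very end of the fingers, on their centre line; the grasp point (between the pads) lies 19 mm behind it (bot.pinch_z is the distance from the TCP to the grasp point, in m); z points along the fingers, y is the line along which they close (so a half turn about z gives the same grasp; the last joint's range is limited). The gripper opens to 85 mm and grips with 20 to 120 N. Pads are 22 mm wide; open, the fingers measure 114 mm over their backs; the gripper's body (76 mm by 85 mm) begins 54 mm behind the grasp point. The pads swing forward as they close: fully open they stand 13 mm farther back than shut.
Start: joints at [66.91, 39.483, -11.15, 89.685, 9.013, 51.709, -12.324], TCP at [0.264, -0.566, 0.231] pointing down, gripper open.
Joint ranges: [-172.22, 172.22], [-26.19, 119.32], [-84.43, 86.54], [7.71, 146.69], [-57.33, 237.33], [2.42, 119.75], [-152.13, 152.13]. Speed limits (degrees/s): [147.25, 147.25, 180, 180, 180, 180, 180].

### API

Orientations are given as [roll, pitch, yaw] about the fixed x, y, z axes, in that order (R = Rz(yaw) Ry(pitch) Rx(roll)).
In Python, from station import bot gives the robot as it stands. The module is installed in compiled form; this text tells all that it offers.
- The arm moves only by the tool servo_tool, never from a script. Its argument "targets" is a list of rows, each a list of 4 numbers: the shift along the world's x, y, z in mm, then the turn about the world's z in degrees. In form: [[tx, ty, tz, turn], ...]. A call has exactly 5 rows; each row is the pose to reach, as a shift and turn from the pose commanded when the call began; what a row does not reach only later rows make up. A row lasts 1/8 s, in which the tool goes at most 62.5 mm and 10.7 degrees, less where a joint would pass 70% of its speed; a pose out of reach is approached as far as the arm can. A call with a gripper value outside its range is refused whole. "jaw" is the closure in counts, from 0 (fully open) to 255 (shut), set as the call begins (left out, the last holds). The fingers move at their own pace and stop on an object; "squeeze" is the grip in N (left out, the last holds). Time passes only in rows, so rows that repeat a pose let the fingers close, or fill a call up. It gives the time, the measured TCP pose, the force, the opening and the grip force at its end, in the units of the state.
- bot.read_state(): the state, without advancing time (a new reading comes with each control period).
- bot.grab_frame(name): name is "scene" or "top" or "wrist"; returns a dict with "color" (420x560x3 uint8, blue, green, red), "camera_matrix" (3x3 intrinsics, pixels), "R" (3x3) and "t" (3): a world point X has camera coordinates R X + t; the wrist camera has in their place "hand_eye" (4x4, takes a point from camera to tool coordinates, whose origin is the TCP and whose axes are the flange's). Camera axes: x right, y down, z forward; pixel columns grow to the right and rows downward; lengths in m; the calibration is good to about 2 mm. A picture is of the moment at which its call begins: read the wrist's pose just before it. There is no depth.
- bot.finish_job(): hands the job in; it is judged then, once.
The state is a dict: "clock": time; "joints": joint angles; "qvel": joint speeds; "joint_efforts": joint torques, N m; "eef_pos": TCP position; "tcp_rot": TCP orientation; "contact_force": force on the tool from outside, world axes, zero at the start; "moment": the same for the moment, N m; "width": opening from 0.0 (shut) to 1.0 (fully open); "finger_force": force on a finger pad.
Only numpy, scipy, OpenCV 4.12 (cv2) and the standard library are available. Lean on these libraries where they do the work, as an engineer would, in place of code of your own. Each camera call takes 0.05 s, during which the arm holds its last target. There are 200 camera calls.

## Working session

There is one attempt and no reset: what is moved stays moved. The work goes in short steps, Python scripts to look and compute and a tool call to move; the robot and the scene stay as the last step left them, time stands still between calls to the robot, and variables do not carry over. Pictures are saved under pics/ and viewed, at most 10 in all, crops included, and the job is handed in when it is done.

Besides the shell and the picture viewer there is one more tool, called after "Request:" as name(argument=value, ...), one argument or row to a line, values as JSON. servo_tool: Moves the arm, as the interface text tells. Its arguments: {"type":"object","properties":{"targets":{"type":"array","items":{"type":"array","items":{"type":"number"}}},"jaw":{"type":"number"},"squeeze":{"type":"number"}},"required":["targets"]}

```bash
mkdir -p pics; cat > h.py <<'E'
import numpy as np, cv2, json
from station import bot
def save(cam,fn):
    s=bot.read_state(); f=bot.grab_frame(cam); cv2.imwrite('pics/'+fn+'.png',f['color'])
    d={k:np.array(v).tolist() for k,v in f.items() if k!='color'}; d['state']={k:np.array(v).tolist() for k,v in s.items()}
    json.dump(d,open('pics/'+fn+'.json','w')); return f,s
def ray(fn,u,v,z):
    d=json.load(open('pics/'+fn+'.json')); K=np.array(d['camera_matrix'])
    r=np.linalg.solve(K,[u,v,1.])
    if 'R' in d:
        R=np.array(d['R']);t=np.array(d['t']); o=-R.T@t; w=R.T@r
    else:
        from scipy.spatial.transform import Rotation as Ro
        H=np.array(d['hand_eye']); T=Ro.from_euler('xyz',d['state']['tcp_rot'],degrees=True).as_matrix(); p=np.array(d['state']['eef_pos'])
        o=p+T@H[:3,3]; w=T@H[:3,:3]@r
    return o+w*(z-o[2])/w[2]
def proj(fn,X):
    d=json.load(open('pics/'+fn+'.json')); K=np.array(d['camera_matrix'])
    c=np.array(d['R'])@X+np.array(d['t']); c=K@c; return c[:2]/c[2]
E
python3 - <<'E'
from h import *
print(bot.read_state(), bot.pinch_z)
a,_=save('top','top0'); b,_=save('scene','sc0')
for n in('top0','sc0'):
    im=cv2.imread(f'pics/{n}.png'); cv2.imwrite(f'pics/{n}_b.png',cv2.resize(im,(800,600),interpolation=cv2.INTER_CUBIC))
E
```

```text
{'clock': 0.0, 'joints': array([ 66.91103818,  39.53560304, -11.14308013,  89.74602203,
         9.01377094,  51.70843962, -12.3250154 ]), 'qvel': array([ 0.08117458,  0.03137417, -0.11112376, -0.02413626,  0.02677225,
        0.01022233,  0.02451528]), 'joint_efforts': array([-2.05556066e-04, -5.39620543e+01, -1.26660001e+00, -1.58547109e+01,
        9.12803400e-03,  9.29754839e-03,  9.54433290e-06]), 'eef_pos': array([ 0.26404548, -0.56575962,  0.23045157]), 'tcp_rot': array([-1.79892247e+02,  9.51072057e-03,  2.50292082e+01]), 'contact_force': array([0.40383147, 0.02458187, 0.15436528]), 'moment': array([0.00107531, 0.01579176, 0.00883024]), 'finger_force': 0.0, 'width': 0.9991966906842799} 0.0187
```

View pics/top0_b.png

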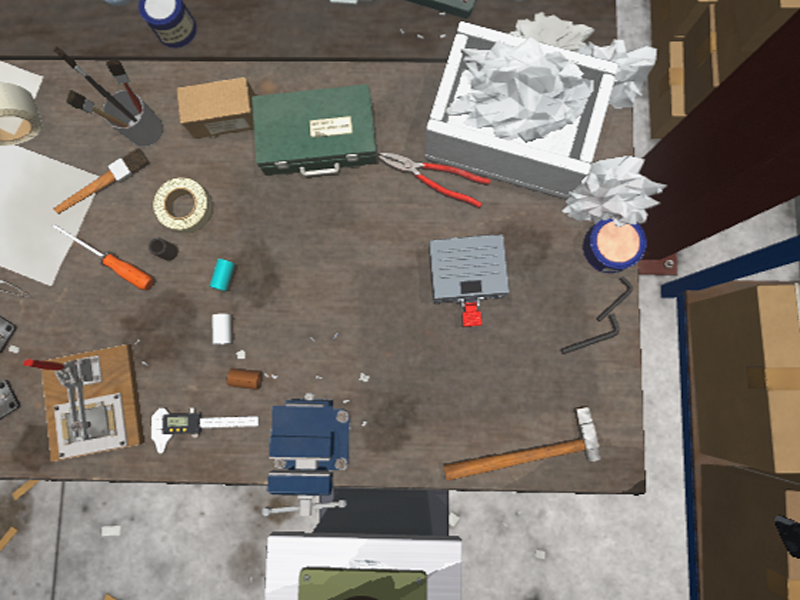

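View pics/sc0_b.png

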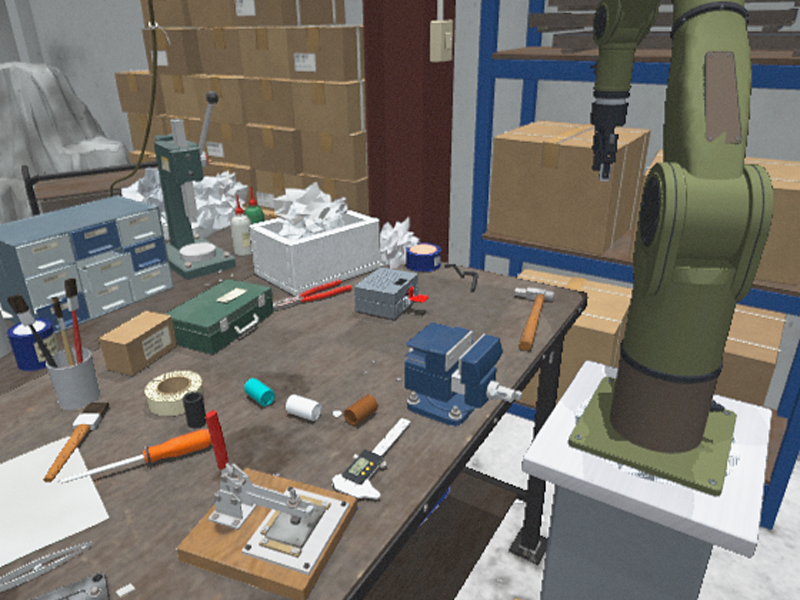

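The top view shows the white sleeve at (222,328). Similar items are the turquoise tube at (222,275), the brown one at (243,378) and a black one at (163,247). Only the white one fits the description. The case is at (470,268), with its latch at (471,315) facing the robot. Next I'll enlarge both.

```bash
python3 - <<'E'
from h import *
im=cv2.imread('pics/top0.png')
a=im[155:240,290:370]; b=im[195:280,120:200]
o=np.hstack([cv2.resize(x,(400,425),interpolation=cv2.INTER_CUBIC) for x in(a,b)]); cv2.imwrite('pics/crop0.png',o)
print(ray('top0',222*.7,328*.7,.02), ray('top0',470*.7,268*.7,.06))
d=json.load(open('pics/top0.json'));print(d['camera_matrix'],-np.array(d['R']).T@d['t'])
E
```

```text
[0.4867717 0.2455835 0.02     ] [ 0.5883392  -0.16652921  0.06      ]
[[410.48681226898674, 0.0, 278.8985544672155], [0.0, 410.48681226898674, 206.63575259443098], [0.0, 0.0, 1.0]] [ 0.41690631 -0.07575592  0.99850577]
```

View pics/crop0.png

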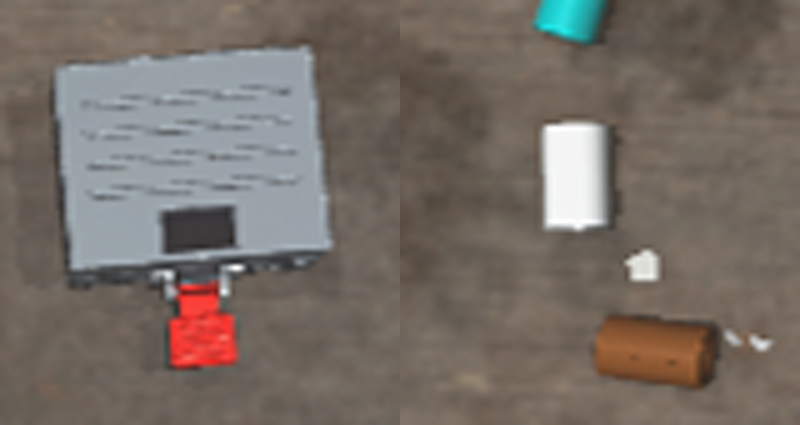

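```bash
python3 - <<'E'
from h import *
f=lambda u,v,z:ray('top0',290+u/5-.4,155+v/5-.4,z)
P=[f(*p,.062) for p in((55,68),(311,47),(330,247),(70,270))]
for p in P:print(p)
c=sum(P)/4
ys=[P[0]-P[1],P[3]-P[2]];xs=[P[0]-P[3],P[1]-P[2]]
for v in xs:print('x',np.linalg.norm(v),np.degrees(np.arctan2(v[1],v[0])))
for v in ys:print('y',np.linalg.norm(v),np.degrees(np.arctan2(-v[0],v[1])))
print('c',c,'black',f(198,230,.062),'pad',[f(*q,.034) for q in((203,341),(170,318),(235,314),(238,362),(172,367))])
g=lambda u,v,z:ray('top0',120+(u-400)/5-.4,195+v/5-.4,z)
for q in((543,124),(608,124),(610,228),(543,228)):print('s',g(*q,.015))
print(g(576,124,.0),g(577,124,.015),g(577,229,.015), g(576,124,.03),g(576,229,.03))
E
```

```text
[ 0.63283501 -0.10023018  0.062     ]
[ 0.64448417 -0.21901572  0.062     ]
[ 0.55070034 -0.22732349  0.062     ]
[ 0.53810124 -0.1082964   0.062     ]
x 0.0950765539737821 4.866777959306812
x 0.09415108184538404 5.06229006097299
y 0.11935538192326485 5.601020799174949
y 0.11969204590696657 6.04229767860464
c [ 0.59153019 -0.16371644  0.062     ] black [ 0.55762121 -0.1668952   0.062     ] pad [array([ 0.50908112, -0.17213718,  0.034     ]), array([ 0.51969269, -0.1565972 ,  0.034     ]), array([ 0.52210565, -0.18713069,  0.034     ]), array([ 0.49946664, -0.18855475,  0.034     ]), array([ 0.49657139, -0.15765127,  0.034     ])]
s [0.51157662 0.26629628 0.015     ]
s [0.51211852 0.2345397  0.015     ]
s [0.46185806 0.23066568 0.015     ]
s [0.46126471 0.26317536 0.015     ]
[0.51329991 0.25513861 0.        ] [0.51186018 0.24967922 0.015     ] [0.46108562 0.24664296 0.015     ] [0.51040377 0.24519692 0.03      ] [0.46040309 0.24220366 0.03      ]
```

```bash
python3 - <<'E'
from h import *
f,s=save('wrist','w0'); print(np.round(f['hand_eye'],3),f['camera_matrix'][0,0])
for q in((427,150),(585,195),(575,205),(430,240)):print(q,ray('top0',q[0]*.7,q[1]*.7,0))
E
```

```text
[[-0.    -0.951 -0.309  0.08 ]
 [ 1.     0.    -0.001 -0.   ]
 [ 0.001 -0.309  0.951 -0.143]
 [ 0.     0.     0.     1.   ]] 373.33539972800367
(427, 150) [ 0.8107985 -0.0955057  0.       ]
(585, 195) [ 0.73168489 -0.37205073  0.        ]
(575, 205) [ 0.71348441 -0.35435811  0.        ]
(430, 240) [ 0.64765153 -0.10283625  0.        ]
```

Request:
servo_tool(
  targets=[
    [30,50,0,-4],
    [60,100,0,-8],
    [90,150,0,-12],
    [120,200,0,-16],
    [150,245,0,-20],
  ],
  jaw=255,
  squeeze=20,
)

```text
clock: 0.78
eef_pos: [0.4152, -0.3193, 0.2312]
tcp_rot: [-180.0, 0.0, 4.9]
contact_force: [1.1, -0.8, 0.1]
width: -0.0
finger_force: 0.0
```

```bash
python3 - <<'E'
from h import *
s=bot.read_state();print(np.round(s['joints'],1),s['tcp_rot'])
E
```

```text
[ 35.   31.8  -3.9 107.3   3.1  41.  -55.7] [-1.79978703e+02  3.22441790e-03  4.92705661e+00]
```

Request:
servo_tool(
  targets=[
    [20,30,0,10.5],
    [40,60,0,21],
    [60,100,0,31.5],
    [80,130,0,42],
    [91,147,0,52.5],
  ],
)

```text
clock: 1.4
eef_pos: [0.5065, -0.1719, 0.2313]
tcp_rot: [-180.0, -0.1, 58.0]
contact_force: [0.5, 0.4, -0.6]
width: 0.0
finger_force: 0.0
```

Request:
servo_tool(
  targets=[
    [0,0,-20,10.5],
    [0,0,-40,21],
    [0,0,-60,31.5],
    [0,0,-80,42],
    [0,0,-100,52.5],
  ],
)

```text
clock: 2.02
eef_pos: [0.5053, -0.1744, 0.1305]
tcp_rot: [-180.0, -0.0, 110.4]
contact_force: [0.6, -0.1, 0.1]
width: 0.0
finger_force: 0.0
```

Request:
servo_tool(
  targets=[
    [0,0,-15,10.5],
    [0,0,-30,21],
    [0,0,-45,31.5],
    [0,0,-55,42],
    [0,0,-65,52.5],
  ],
)

```text
clock: 2.65
eef_pos: [0.5053, -0.1745, 0.0657]
tcp_rot: [-180.0, -0.0, 162.9]
contact_force: [0.4, 0.1, 0.1]
width: 0.001
finger_force: 0.0
```

Request:
servo_tool(
  targets=[
    [0,0,0,10],
    [0,0,0,20],
    [0,0,0,23],
    [0,0,0,23],
    [0,0,0,23],
  ],
)

```text
clock: 3.28
eef_pos: [0.5054, -0.1744, 0.0662]
tcp_rot: [-180.0, -0.0, -174.5]
contact_force: [0.2, -0.1, -0.5]
width: -0.006
finger_force: 0.0
```

Request:
servo_tool(
  targets=[
    [0,2.5,-6,0],
    [0,2.5,-12,0],
    [0,2.5,-18,0],
    [0,2.5,-23,0],
    [0,2.5,-25,0],
  ],
)

```text
clock: 3.9
eef_pos: [0.5052, -0.1718, 0.0409]
tcp_rot: [180.0, -0.0, -174.5]
contact_force: [0.3, -0.2, 0.3]
width: 0.002
finger_force: 0.0
```

Request:
servo_tool(
  targets=[
    [0,0,-0.6,0],
    [0,0,-1.2,0],
    [0,0,-1.8,0],
    [0,0,-2.4,0],
    [0,0,-3,0],
  ],
)

```text
clock: 4.53
eef_pos: [0.5055, -0.1718, 0.0383]
tcp_rot: [180.0, 0.0, -174.5]
contact_force: [-0.5, 0.2, 0.1]
width: 0.002
finger_force: 0.0
```

Request:
servo_tool(
  targets=[
    [0,0,-0.6,0],
    [0,0,-1.2,0],
    [0,0,-1.8,0],
    [0,0,-2.4,0],
    [0,0,-3,0],
  ],
)

```text
clock: 5.15
eef_pos: [0.5054, -0.1718, 0.0353]
tcp_rot: [180.0, -0.0, -174.5]
contact_force: [-1.4, 0.3, 2.8]
width: 0.002
finger_force: 1.3
```

Request:
servo_tool(
  targets=[
    [0,0,-0.5,0],
    [0,0,-1,0],
    [0,0,-1.5,0],
    [0,0,-2,0],
    [0,0,-2,0],
  ],
)

```text
clock: 5.78
eef_pos: [0.5048, -0.1719, 0.0331]
tcp_rot: [180.0, -0.1, -174.5]
contact_force: [-3.4, 0.3, 2.4]
width: -0.001
finger_force: 1.4
```

Request:
servo_tool(
  targets=[
    [0,0,-0.5,0],
    [0,0,-1,0],
    [0,0,-1.5,0],
    [0,0,-1.5,0],
    [0,0,-1.5,0],
  ],
)

```text
clock: 6.4
eef_pos: [0.5048, -0.1719, 0.0317]
tcp_rot: [-180.0, -0.1, -174.5]
contact_force: [-4.8, -0.4, 3.7]
width: -0.001
finger_force: 2.6
```

Request:
servo_tool(
  targets=[
    [0,0,-0.5,0],
    [0,0,-1,0],
    [0,0,-1,0],
    [0,0,-1,0],
    [0,0,-1,0],
  ],
)

```text
clock: 7.02
eef_pos: [0.5046, -0.1719, 0.0307]
tcp_rot: [-180.0, -0.1, -174.5]
contact_force: [-5.6, 0.3, 4.8]
width: -0.001
finger_force: 2.8
```

```bash
python3 - <<'E'
from h import *
save('scene','sc1');save('wrist','w1')
im=cv2.imread('pics/sc1.png')[150:270,220:340]; w=cv2.imread('pics/w1.png')
o=np.hstack([cv2.resize(im,(400,400),interpolation=cv2.INTER_CUBIC),cv2.resize(w,(400,300))[:] if 0 else cv2.copyMakeBorder(cv2.resize(w,(400,300)),0,100,0,0,0)])
cv2.imwrite('pics/c1.png',o)
E
```

```text
(no output)
```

View pics/c1.png

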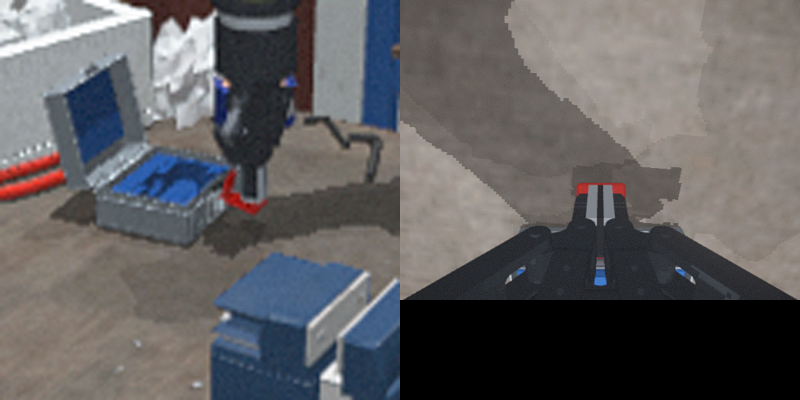

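The scene crop shows the lid standing open at (95,120) and the latch pressed. Next I'll rise and look into the pocket from above.

Request:
servo_tool(
  targets=[
    [0,0,10,0],
    [-2,0,30,0],
    [-2,0,55,0],
    [-2,0,85,0],
    [0,0,105,0],
  ],
)

```text
clock: 7.75
eef_pos: [0.5077, -0.1715, 0.1381]
tcp_rot: [180.0, 0.3, -174.5]
contact_force: [-0.7, -0.1, 0.6]
width: 0.003
finger_force: 0.0
```

Request:
servo_tool(
  targets=[
    [20,2,0,0],
    [40,4,0,0],
    [61,6,0,0],
    [61,6,0,0],
    [61,6,0,0],
  ],
  jaw=75,
)

```text
clock: 8.38
eef_pos: [0.5662, -0.1658, 0.136]
tcp_rot: [180.0, 0.0, -174.5]
contact_force: [-0.1, -0.9, 0.2]
width: 0.708
finger_force: 0.0
```

```bash
python3 - <<'E'
from h import *
f,s=save('wrist','w2'); print(s['eef_pos'],s['tcp_rot'],s['contact_force'])
cv2.imwrite('pics/w2b.png',cv2.resize(f['color'],(800,600),interpolation=cv2.INTER_CUBIC))
E
```

```text
[ 0.56622811 -0.16584949  0.13604083] [ 1.79996729e+02  1.81885853e-02 -1.74465286e+02] [-0.06017701 -0.94082958  0.23370504]
```

View pics/w2b.png

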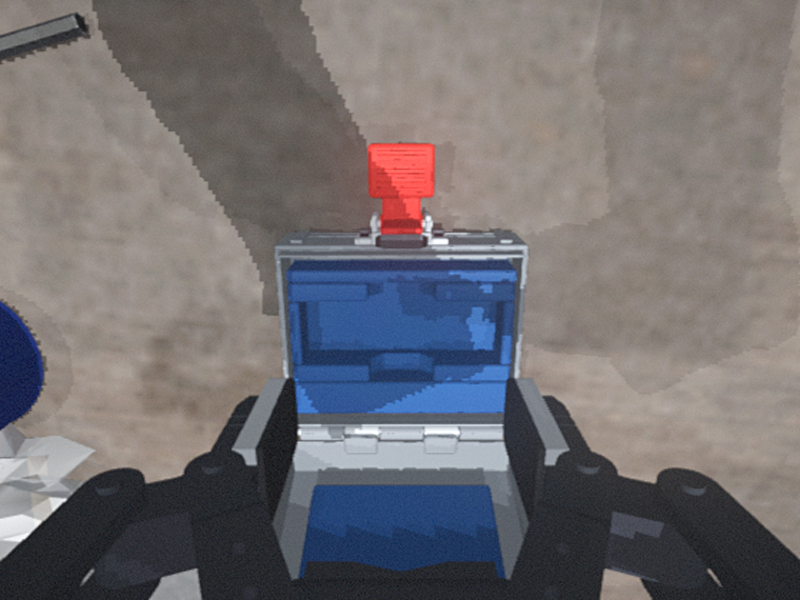

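```bash
python3 - <<'E'
from h import *
im=cv2.imread('pics/w2.png')[155:310,190:375]
im=cv2.convertScaleAbs(im,alpha=1.4,beta=10)
cv2.imwrite('pics/w2c.png',cv2.resize(im,None,fx=4,fy=3.8,interpolation=cv2.INTER_CUBIC))
E
```

```text
(no output)
```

View pics/w2c.png

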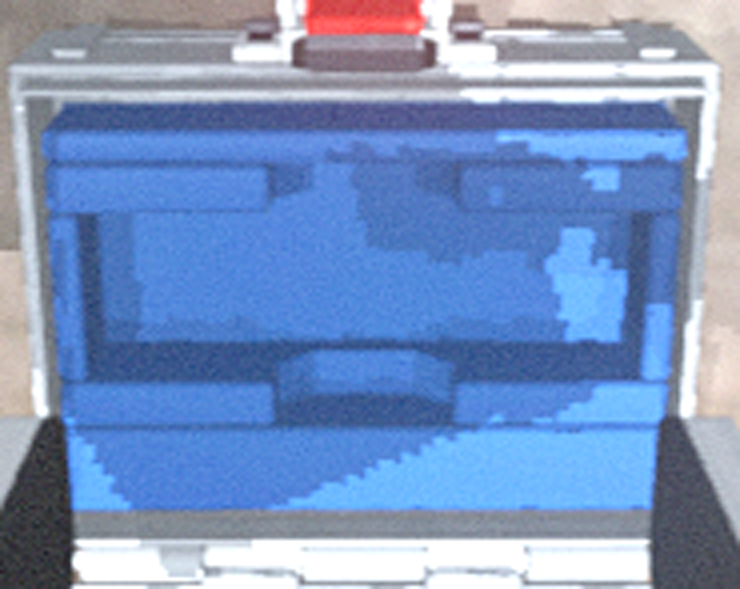

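```bash
python3 - <<'E'
from h import *
a=np.radians(5.4); R=np.array([[np.cos(a),-np.sin(a)],[np.sin(a),np.cos(a)]]); c=np.array([.5915,-.1637])
def q(u,v,z): return np.round(1000*R.T@(ray('w2',190+u/4-.4,155+v/3.8-.4,z)[:2]-c),1)
for n,p in dict(foamfront=(367,130,.033),foamback=(367,510,.033),pf=(367,163,.033),pb=(367,425,.033),rfL=(160,210,.033),rbL=(160,384,.033),rfR=(560,210,.033),rbR=(560,382,.033),pLf=(272,190,.033),pRf=(460,190,.033),pLb=(275,405,.033),pRb=(453,405,.033),
 caseFL=(10,66,.034),caseFR=(718,66,.034),innerL=(45,380,.034),innerR=(690,380,.034),foamL=(45,145,.033),foamR=(686,145,.033),foamLb=(73,510,.033),foamRb=(653,510,.033),rL=(80,300,.033),rR=(643,300,.033),latch=(0,0,.034)).items(): print(n,q(*p))
# latch pad corners from 800x600
for u,v in((370,145),(434,145),(434,197),(370,197)): print('pad',np.round(1000*R.T@(ray('w2',u*.7-.15,v*.7-.15,.037)[:2]-c),1))
E
```

```text
foamfront [-35.8   1.8]
foamback [41.7  2.1]
pf [-29.6   1.8]
pb [23.1  2. ]
rfL [-20.5 -34.1]
rbL [ 14.5 -35.5]
rfR [-20.6  35.4]
rbR [14.  36.9]
pLf [-24.4 -14.6]
pRf [-24.5  17.9]
pLb [ 18.9 -14.8]
pRb [18.9 17.6]
caseFL [-47.6 -58. ]
caseFR [-47.9  60.6]
innerL [ 13.2 -56. ]
innerR [13.1 60.2]
foamL [-32.9 -53.3]
foamR [-33.1  56.5]
foamLb [ 41.8 -52.8]
foamRb [41.6 55.5]
rL [ -2.7 -49. ]
rR [-2.9 50.9]
latch [-59.4 -58.9]
pad [-93.5 -12.5]
pad [-93.6  15.5]
pad [-71.  16.]
pad [-70.9 -12.8]
```

The crop shows the pocket's front edge at row 163, its back edge at row 425 and its sides at columns 272 and 460. The insert lies about 2.8 mm toward the hinge. Next is the white sleeve.

Request:
servo_tool(
  targets=[
    [-5,20,25,0],
    [-15,70,45,0],
    [-30,120,60,0],
    [-45,170,70,0],
    [-55,220,70,0],
  ],
)

```text
clock: 9.05
eef_pos: [0.5106, 0.0552, 0.2068]
tcp_rot: [-180.0, 0.1, -174.5]
contact_force: [0.2, 0.2, -0.2]
width: 0.708
finger_force: 0.0
```

Request:
servo_tool(
  targets=[
    [-15,50,-10,0],
    [-30,100,-30,0],
    [-40,150,-60,0],
    [-48,194,-88,0],
    [-48,194,-88,0],
  ],
)

```text
clock: 9.68
eef_pos: [0.4606, 0.2521, 0.1168]
tcp_rot: [179.9, -0.2, -174.0]
contact_force: [0.5, -1.0, 0.4]
width: 0.703
finger_force: 0.0
```

```bash
python3 - <<'E'
from h import *
f,s=save('wrist','w3'); print(s['eef_pos'],s['tcp_rot'],s['contact_force'])
cv2.imwrite('pics/w3b.png',cv2.resize(f['color'][60:340,90:470],None,fx=2.1,fy=2.1,interpolation=cv2.INTER_CUBIC))
E
```

```text
[0.46064283 0.25207076 0.11683746] [ 1.79856391e+02 -1.50992657e-01 -1.74048585e+02] [ 0.54917646 -1.00524947  0.44015866]
```

View pics/w3b.png

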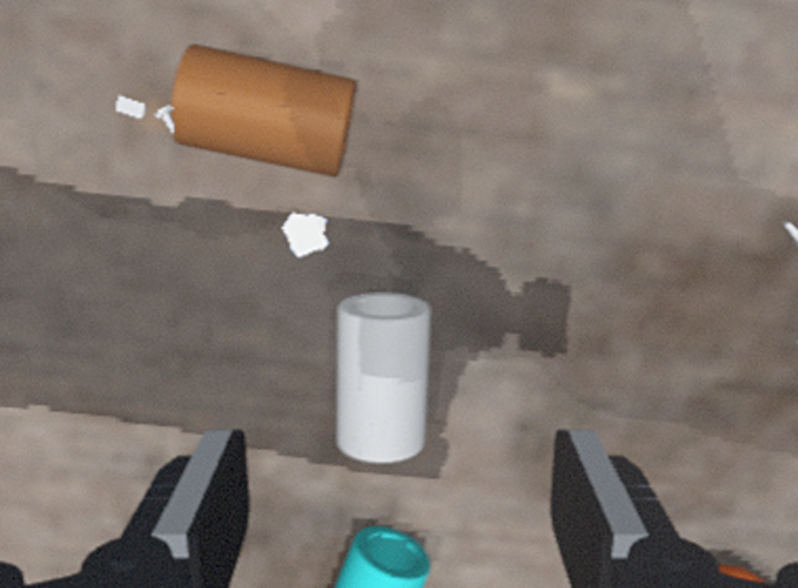

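The enlarged crop shows the white hollow tube centred at about (383,378). The brown one is at (265,110) and the turquoise one at (385,560), so the white one is the right object.

```bash
python3 - <<'E'
from h import *
f=lambda u,v,z:ray('w3',90+u/2.1-.3,60+v/2.1-.3,z)
for n,p in dict(f0=(384,293,0),fc=(384.5,311,.015),ft=(384,329,.03),b=(381,462,.03),a1=(384.5,320,.015),a2=(380.5,440,.015)).items(): print(n,f(*p))
E
```

```text
f0 [0.46205687 0.24775082 0.        ]
fc [0.46360778 0.24829432 0.015     ]
ft [0.46452362 0.24844522 0.03      ]
b [0.51087182 0.25199051 0.03      ]
a1 [0.46672261 0.24859988 0.015     ]
a2 [0.5107252  0.25152057 0.015     ]
```

Request:
servo_tool(
  targets=[
    [0,0,0,0],
    [0,0,0,0],
    [0,0,0,0],
    [0,0,0,0],
    [0,0,0,0],
  ],
)

```text
clock: 10.35
eef_pos: [0.4635, 0.248, 0.1179]
tcp_rot: [180.0, 0.0, -174.5]
contact_force: [0.5, 0.4, -0.6]
width: 0.703
finger_force: 0.0
```

Request:
servo_tool(
  targets=[
    [12,0.5,-25,-1.5],
    [23,1,-50,-1.5],
    [23,1,-75,-1.5],
    [23,1,-95,-1.5],
    [23,1,-105,-1.5],
  ],
)

```text
clock: 10.98
eef_pos: [0.486, 0.249, 0.0118]
tcp_rot: [-180.0, -0.1, -176.0]
contact_force: [-0.1, -0.0, 0.2]
width: 0.705
finger_force: 0.0
```

Request:
servo_tool(
  targets=[
    [0,0,-3,0],
    [0,0,-6,0],
    [0,0,-9,0],
    [0,0,-9,0],
    [0,0,-9,0],
  ],
)

```text
clock: 11.6
eef_pos: [0.4865, 0.2493, 0.004]
tcp_rot: [180.0, 0.0, -176.0]
contact_force: [-0.3, -0.3, -0.4]
width: 0.708
finger_force: 0.0
```

Request:
servo_tool(
  targets=[
    [0,0,0,0],
    [0,0,0,0],
    [0,0,0,0],
    [0,0,0,0],
    [0,0,0,0],
  ],
  jaw=255,
  squeeze=25,
)

```text
clock: 12.22
eef_pos: [0.4865, 0.2492, 0.004]
tcp_rot: [180.0, 0.0, -176.0]
contact_force: [-0.9, -0.0, 4.3]
width: 0.34
finger_force: 25.5
```

Request:
servo_tool(
  targets=[
    [0,0,15,0],
    [0,0,45,0],
    [5,-20,90,0],
    [15,-60,130,0],
    [30,-110,150,0],
  ],
)

```text
clock: 12.85
eef_pos: [0.5171, 0.1399, 0.1568]
tcp_rot: [179.9, 0.2, -175.8]
contact_force: [2.3, -0.2, -0.6]
width: 0.338
finger_force: 25.2
```

Request:
servo_tool(
  targets=[
    [15,-55,0,0],
    [30,-110,0,0],
    [45,-165,0,0.5],
    [58,-220,0,1],
    [67,-265,0,1.4],
  ],
)

```text
clock: 13.48
eef_pos: [0.5834, -0.1287, 0.1543]
tcp_rot: [-180.0, 0.0, -174.7]
contact_force: [0.0, 0.8, -0.5]
width: 0.342
finger_force: 25.2
```

Request:
servo_tool(
  targets=[
    [5,-37,0,0],
    [5,-37,-25,0],
    [5,-37,-50,0],
    [5,-37,-70,0],
    [5,-37,-70,0],
  ],
)

```text
clock: 14.1
eef_pos: [0.5873, -0.1628, 0.0827]
tcp_rot: [180.0, -0.2, -174.5]
contact_force: [-0.6, 0.8, 0.5]
width: 0.34
finger_force: 25.2
```

```bash
python3 - <<'E'
from h import *
f,s=save('wrist','w4'); print(s['eef_pos'],s['tcp_rot'],s['contact_force'],s['width'],s['finger_force'])
cv2.imwrite('pics/w4b.png',cv2.resize(f['color'][130:330,180:380],None,fx=3,fy=3,interpolation=cv2.INTER_CUBIC))
E
```

```text
[ 0.58728709 -0.16278076  0.08266974] [ 1.79961858e+02 -1.62892440e-01 -1.74543033e+02] [-0.57702208  0.83451661  0.48559028] 0.3404618350961279 25.1626119017601
```

View pics/w4b.png

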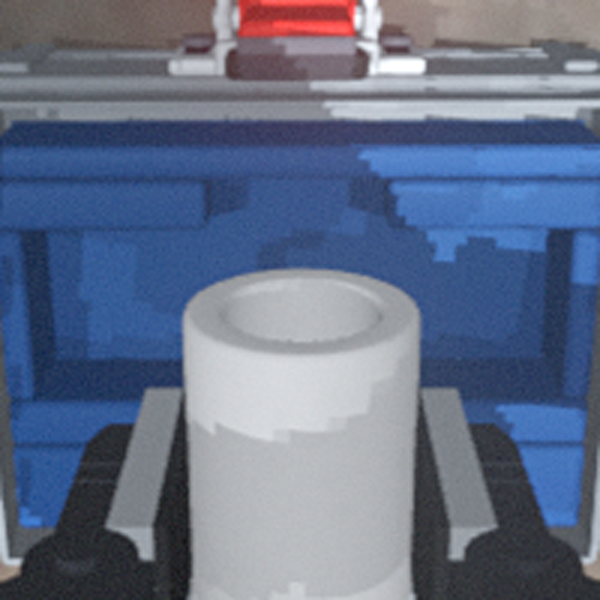

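```bash
python3 - <<'E'
from h import *
a=np.radians(5.4); R=np.array([[np.cos(a),-np.sin(a)],[np.sin(a),np.cos(a)]]); c=np.array([.5915,-.1637])
def q(u,v,z): return np.round(1000*R.T@(ray('w4',180+u/3-.33,130+v/3-.33,z)[:2]-c),1)
z=.0827+.011
for n,p in dict(pf=(297,181,.033),rfL=(100,230,.033),rfR=(480,230,.033),pL=(207,205,.033),pR=(388,205,.033),rL=(22,300,.033),rR=(577,300,.033),pbL=(150,440,.033),bot=(302,268,z-.015),mid=(302,311,z),top=(302,353,z+.015),L=(184,320,z),R=(420,320,z),L2=(189,560,z),R2=(412,560,z)).items(): print(n,q(*p))
print('tcp',1000*R.T@(np.array([.58729,-.16278])-c))
E
```

```text
pf [-28.9   1.2]
rfL [-19.7 -34.4]
rfR [-19.7  34.3]
pL [-24.4 -15. ]
pR [-24.4  17.5]
rL [ -6.1 -49.6]
rR [-6.1 52.9]
pbL [ 22.9 -27.1]
bot [-29.   2.]
mid [-28.7   1.9]
top [-29.7   1.9]
L [-27.5 -13.1]
R [-27.5  16.9]
L2 [  8.  -13.5]
R2 [ 8. 17.]
tcp [-4.10473622  1.31211301]
```

Request:
servo_tool(
  targets=[
    [0,0,-15,0],
    [0,0,-28,0],
    [0,0,-38,0],
    [0,0,-42,0],
    [0,0,-42,0],
  ],
  squeeze=20,
)

```text
clock: 14.78
eef_pos: [0.5883, -0.1627, 0.0415]
tcp_rot: [180.0, -0.0, -174.6]
contact_force: [1.0, 0.2, -0.1]
width: 0.343
finger_force: 25.2
```

Request:
servo_tool(
  targets=[
    [0,0,-1,0],
    [0,0,-2,0],
    [0,0,-3,0],
    [0,0,-4,0],
    [0,0,-5,0],
  ],
)

```text
clock: 15.4
eef_pos: [0.5884, -0.1629, 0.0368]
tcp_rot: [180.0, 0.0, -174.6]
contact_force: [-0.3, 0.2, -0.9]
width: 0.337
finger_force: 25.2
```

Request:
servo_tool(
  targets=[
    [0,0,-0.6,0],
    [0,0,-1.2,0],
    [0,0,-1.8,0],
    [0,0,-2.4,0],
    [0,0,-3,0],
  ],
)

```text
clock: 16.02
eef_pos: [0.5884, -0.1628, 0.0338]
tcp_rot: [180.0, -0.0, -174.6]
contact_force: [0.4, -0.5, -1.1]
width: 0.341
finger_force: 25.2
```

Request:
servo_tool(
  targets=[
    [0,0,-0.6,0],
    [0,0,-1.2,0],
    [0,0,-1.8,0],
    [0,0,-2.4,0],
    [0,0,-3,0],
  ],
)

```text
clock: 16.65
eef_pos: [0.5884, -0.1628, 0.0308]
tcp_rot: [180.0, -0.0, -174.6]
contact_force: [0.3, -0.2, -0.3]
width: 0.342
finger_force: 25.2
```

Request:
servo_tool(
  targets=[
    [0,0,-0.6,0],
    [0,0,-1.2,0],
    [0,0,-1.8,0],
    [0,0,-2.4,0],
    [0,0,-3,0],
  ],
)

```text
clock: 17.27
eef_pos: [0.5884, -0.1628, 0.0278]
tcp_rot: [180.0, 0.0, -174.6]
contact_force: [-0.4, 0.1, -1.6]
width: 0.339
finger_force: 25.2
```

Request:
servo_tool(
  targets=[
    [0,0,-0.6,0],
    [0,0,-1.2,0],
    [0,0,-1.8,0],
    [0,0,-2.4,0],
    [0,0,-3,0],
  ],
)

```text
clock: 17.9
eef_pos: [0.5884, -0.1629, 0.0248]
tcp_rot: [180.0, -0.0, -174.6]
contact_force: [0.2, 0.3, -0.8]
width: 0.341
finger_force: 25.2
```

Request:
servo_tool(
  targets=[
    [0,0,-0.5,0],
    [0,0,-1,0],
    [0,0,-1.5,0],
    [0,0,-2,0],
    [0,0,-2,0],
  ],
)

```text
clock: 18.52
eef_pos: [0.5884, -0.1628, 0.0228]
tcp_rot: [180.0, -0.0, -174.6]
contact_force: [0.2, -0.4, -0.7]
width: 0.341
finger_force: 25.2
```

Request:
servo_tool(
  targets=[
    [0,0,-0.4,0],
    [0,0,-0.8,0],
    [0,0,-1,0],
    [0,0,-1,0],
    [0,0,-1,0],
  ],
)

```text
clock: 19.15
eef_pos: [0.5885, -0.1628, 0.022]
tcp_rot: [-180.0, 0.0, -174.6]
contact_force: [-0.9, 0.2, 3.1]
width: 0.341
finger_force: 25.4
```

Request:
servo_tool(
  targets=[
    [0,0,0,0],
    [0,0,0,0],
    [0,0,0,0],
    [0,0,0,0],
    [0,0,0,0],
  ],
  jaw=95,
)

```text
clock: 19.77
eef_pos: [0.5884, -0.1628, 0.0218]
tcp_rot: [180.0, -0.0, -174.6]
contact_force: [0.4, 0.1, 0.3]
width: 0.628
finger_force: 0.0
```

Request:
servo_tool(
  targets=[
    [0,0,10,0],
    [0,0,30,0],
    [0,0,60,0],
    [-10,-1,90,0],
    [-23,-3,114,0],
  ],
)

```text
clock: 20.4
eef_pos: [0.5661, -0.1654, 0.1387]
tcp_rot: [-180.0, 0.2, -174.5]
contact_force: [0.1, -0.2, 1.1]
width: 0.629
finger_force: 0.0
```

Request:
servo_tool(
  targets=[
    [0,0,0,0],
    [0,0,0,0],
    [0,0,0,0],
    [0,0,0,0],
    [0,0,0,0],
  ],
)

```text
clock: 21.02
eef_pos: [0.5653, -0.1656, 0.1354]
tcp_rot: [180.0, -0.0, -174.6]
contact_force: [0.2, -0.5, 0.4]
width: 0.626
finger_force: 0.0
```

```bash
python3 - <<'E'
from h import *
f,s=save('wrist','w5'); print(s['eef_pos'],s['tcp_rot'],s['contact_force'],s['width'])
g,_=save('scene','sc2')
a=cv2.resize(f['color'][90:310,170:390],(400,400),interpolation=cv2.INTER_CUBIC); b=cv2.resize(g['color'][160:250,225:315],(400,400),interpolation=cv2.INTER_CUBIC)
cv2.imwrite('pics/c5.png',np.hstack([a,b]))
E
```

```text
[ 0.56533848 -0.16561761  0.13535959] [ 1.79970123e+02 -3.71758646e-02 -1.74558546e+02] [ 0.22623286 -0.52278878  0.42730749] 0.6255650407303435
```

View pics/c5.png

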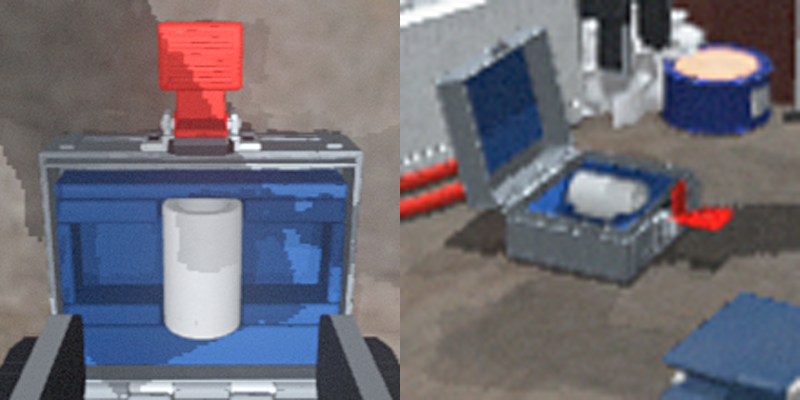

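The left crop shows the sleeve lying level in the pocket at (203,268), and the lid is still open. Next I'll close the fingers and go round behind the lid to push it.

Request:
servo_tool(
  targets=[
    [0,0,30,0],
    [0,0,60,0],
    [0,0,95,0],
    [30,3,110,0],
    [75,7,110,0],
  ],
  jaw=255,
)

```text
clock: 21.75
eef_pos: [0.6414, -0.1595, 0.2479]
tcp_rot: [-179.9, 0.1, -174.6]
contact_force: [0.7, -0.1, 0.2]
width: 0.0
finger_force: 0.0
```

Request:
servo_tool(
  targets=[
    [35,3,0,0],
    [73,7,0,0],
    [78,7,-20,0],
    [78,7,-60,0],
    [78,7,-100,0],
  ],
)

```text
clock: 22.38
eef_pos: [0.7173, -0.1522, 0.1438]
tcp_rot: [-180.0, -0.1, -174.6]
contact_force: [-0.6, -0.8, -0.2]
width: -0.002
finger_force: 0.0
```

Request:
servo_tool(
  targets=[
    [0,0,-15,0],
    [0,0,-30,0],
    [0,0,-30,0],
    [0,0,-30,0],
    [0,0,-30,0],
  ],
)

```text
clock: 23.0
eef_pos: [0.7192, -0.1518, 0.1172]
tcp_rot: [-180.0, 0.1, -174.6]
contact_force: [-0.4, 0.8, -0.2]
width: 0.001
finger_force: 0.0
```

Request:
servo_tool(
  targets=[
    [-5,-0.5,-10,0],
    [-12,-1,-10,0],
    [-18,-2,-10,0],
    [-24,-2,-10,0],
    [-30,-3,-10,0],
  ],
)

```text
clock: 23.62
eef_pos: [0.689, -0.1546, 0.1067]
tcp_rot: [180.0, 0.1, -174.6]
contact_force: [1.9, -0.1, 2.1]
width: -0.004
finger_force: 1.0
```

Request:
servo_tool(
  targets=[
    [-4,-0.5,0,0],
    [-8,-1,0,0],
    [-12,-1,0,0],
    [-16,-1.5,0,0],
    [-20,-2,2,0],
  ],
)

```text
clock: 24.25
eef_pos: [0.6677, -0.1567, 0.1074]
tcp_rot: [180.0, -0.1, -174.6]
contact_force: [1.6, 0.0, -1.5]
width: 0.003
finger_force: 0.8
```

Request:
servo_tool(
  targets=[
    [-4,-0.4,5,0],
    [-8,-0.8,10,0],
    [-13,-1.2,15,0],
    [-18,-1.7,18,0],
    [-24,-2.3,19,0],
  ],
)

```text
clock: 24.88
eef_pos: [0.6442, -0.1591, 0.1271]
tcp_rot: [-180.0, 0.0, -174.6]
contact_force: [1.3, 0.1, -0.9]
width: 0.003
finger_force: 0.6
```

Request:
servo_tool(
  targets=[
    [-6,-0.6,0,0],
    [-12,-1.1,-1,0],
    [-18,-1.7,-3,0],
    [-24,-2.3,-5.5,0],
    [-30,-2.8,-8,0],
  ],
)

```text
clock: 25.5
eef_pos: [0.6139, -0.1621, 0.1187]
tcp_rot: [-180.0, -0.0, -174.6]
contact_force: [0.6, -0.8, 1.7]
width: 0.001
finger_force: 1.0
```

Request:
servo_tool(
  targets=[
    [-7,-0.7,-3.5,0],
    [-14,-1.3,-8.5,0],
    [-21,-2,-14,0],
    [-26,-2.5,-19,0],
    [-30,-2.8,-23,0],
  ],
)

```text
clock: 26.12
eef_pos: [0.5837, -0.1649, 0.0953]
tcp_rot: [-180.0, -0.1, -174.6]
contact_force: [0.5, 0.0, 1.9]
width: -0.002
finger_force: 1.1
```

Request:
servo_tool(
  targets=[
    [-3,-0.3,-3.5,0],
    [-6,-0.6,-7,0],
    [-8.5,-0.8,-10,0],
    [-11,-1,-13,0],
    [-13,-1.2,-16,0],
  ],
)

```text
clock: 26.75
eef_pos: [0.5718, -0.1658, 0.0797]
tcp_rot: [180.0, 0.1, -174.6]
contact_force: [1.0, -0.4, 1.2]
width: 0.001
finger_force: 0.7
```

Request:
servo_tool(
  targets=[
    [-3,-0.3,-1,0],
    [-6,-0.6,-2,0],
    [-9,-0.8,-3,0],
    [-12,-1.1,-4,0],
    [-12,-1.1,-5,0],
  ],
)

```text
clock: 27.38
eef_pos: [0.5585, -0.1672, 0.0747]
tcp_rot: [-180.0, -0.1, -174.6]
contact_force: [-1.7, 1.1, 1.5]
width: -0.003
finger_force: 0.9
```

Request:
servo_tool(
  targets=[
    [0,0,-0.6,0],
    [0,0,-1.2,0],
    [0,0,-1.8,0],
    [0,0,-2.4,0],
    [0,0,-3,0],
  ],
)

```text
clock: 28.0
eef_pos: [0.5594, -0.1672, 0.0717]
tcp_rot: [-180.0, -0.0, -174.6]
contact_force: [-2.1, -0.5, 2.0]
width: 0.003
finger_force: 0.9
```

Request:
servo_tool(
  targets=[
    [0,0,-0.4,0],
    [0,0,-0.8,0],
    [0,0,-1.2,0],
    [0,0,-1.6,0],
    [0,0,-2,0],
  ],
)

```text
clock: 28.62
eef_pos: [0.5593, -0.1671, 0.07]
tcp_rot: [-180.0, -0.0, -174.6]
contact_force: [-3.5, 0.1, 6.2]
width: -0.001
finger_force: 3.0
```

Request:
servo_tool(
  targets=[
    [0,0,-0.3,0],
    [0,0,-0.6,0],
    [0,0,-0.9,0],
    [0,0,-1.2,0],
    [0,0,-1.5,0],
  ],
)

```text
clock: 29.25
eef_pos: [0.559, -0.1671, 0.0692]
tcp_rot: [-180.0, -0.0, -174.6]
contact_force: [-5.2, 0.5, 10.3]
width: -0.004
finger_force: 5.0
```

Request:
servo_tool(
  targets=[
    [0,0,-0.2,0],
    [0,0,-0.4,0],
    [0,0,-0.6,0],
    [0,0,-0.8,0],
    [0,0,-0.8,0],
  ],
)

```text
clock: 29.88
eef_pos: [0.5588, -0.1671, 0.0685]
tcp_rot: [-179.9, -0.1, -174.6]
contact_force: [-5.2, -0.4, 12.9]
width: 0.0
finger_force: 5.7
```

Request:
servo_tool(
  targets=[
    [0.3,0,-0.1,0],
    [0.6,0,-0.2,0],
    [0.6,0,-0.3,0],
    [0.6,0,-0.4,0],
    [0.6,0,-0.4,0],
  ],
)

```text
clock: 30.5
eef_pos: [0.5586, -0.1672, 0.0679]
tcp_rot: [-180.0, -0.2, -174.6]
contact_force: [-5.6, 1.1, 11.0]
width: 0.001
finger_force: 5.5
```

Request:
servo_tool(
  targets=[
    [0,0,-0.1,0],
    [0,0,-0.2,0],
    [0,0,-0.3,0],
    [0,0,-0.4,0],
    [0,0,-0.5,0],
  ],
)

```text
clock: 31.12
eef_pos: [0.5586, -0.1672, 0.0668]
tcp_rot: [-180.0, -0.2, -174.6]
contact_force: [-4.4, 0.0, 6.2]
width: 0.0
finger_force: 3.0
```

Request:
servo_tool(
  targets=[
    [0,0,-0.1,0],
    [0,0,-0.2,0],
    [0,0,-0.3,0],
    [0,0,-0.4,0],
    [0,0,-0.5,0],
  ],
)

```text
clock: 31.75
eef_pos: [0.5589, -0.1672, 0.0662]
tcp_rot: [-180.0, -0.1, -174.6]
contact_force: [-4.6, -0.5, 6.0]
width: 0.0
finger_force: 2.9
```

Request:
servo_tool(
  targets=[
    [0,0,-0.2,0],
    [0,0,-0.4,0],
    [0,0,-0.6,0],
    [0,0,-0.6,0],
    [0,0,-0.6,0],
  ],
)

```text
clock: 32.38
eef_pos: [0.5603, -0.167, 0.0655]
tcp_rot: [180.0, 0.0, -174.6]
contact_force: [-2.3, 0.3, 2.4]
width: 0.001
finger_force: 1.2
```

Request:
servo_tool(
  targets=[
    [0,0,-0.2,0],
    [0,0,-0.4,0],
    [0,0,-0.6,0],
    [0,0,-0.6,0],
    [0,0,-0.6,0],
  ],
)

```text
clock: 33.0
eef_pos: [0.5604, -0.1669, 0.0649]
tcp_rot: [180.0, 0.0, -174.6]
contact_force: [0.6, 0.1, -0.4]
width: 0.002
finger_force: 0.0
```

Request:
servo_tool(
  targets=[
    [0,0,2,0],
    [0,0,6,0],
    [0,0,20,0],
    [-5,0,50,0],
    [-20,0,100,0],
  ],
)

```text
clock: 33.62
eef_pos: [0.5396, -0.1668, 0.1657]
tcp_rot: [179.9, -0.1, -174.6]
contact_force: [0.1, 0.2, 0.8]
width: -0.001
finger_force: 0.0
```

Request:
servo_tool(
  targets=[
    [-20,-20,20,0],
    [-50,-50,40,0],
    [-90,-80,40,0],
    [-130,-110,40,0],
    [-130,-110,40,0],
  ],
)

```text
clock: 34.25
eef_pos: [0.4059, -0.2803, 0.2051]
tcp_rot: [-179.9, -0.2, -174.9]
contact_force: [0.3, 1.0, 0.7]
width: 0.001
finger_force: 0.0
```

```bash
python3 - <<'E'
from h import *
f,s=save('top','top6'); g,_=save('scene','sc6'); print(s['eef_pos'],s['contact_force'])
a=cv2.resize(f['color'][155:240,290:370],(400,425),interpolation=cv2.INTER_CUBIC); b=cv2.resize(g['color'][170:255,225:305],(400,425),interpolation=cv2.INTER_CUBIC)
cv2.imwrite('pics/c6.png',np.hstack([a,b]))
E
```

```text
[ 0.40590805 -0.28028212  0.20507576] [0.2778276 0.991604  0.7275599]
```

View pics/c6.png

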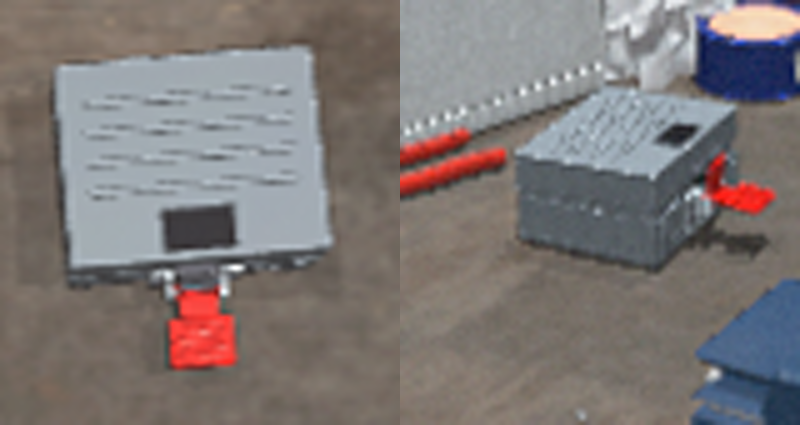

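Both crops show the lid shut. The latch is back where it started at (203,341), the same as in the first picture.

```bash
python3 - <<'E'
from h import *
a=cv2.imread('pics/sc0.png')[170:255,225:305].astype(int);b=cv2.imread('pics/sc6.png')[170:255,225:305].astype(int)
m=abs(a-b).mean(); print('diff',m)
print(bot.finish_job())
E
```

```text
diff 3.3487745098039214
the job is handed in; nothing more can be done
None
```

The job is handed in after about 34 s: the sleeve sat home in its pocket when I let go, the last pictures show the lid snapped shut with the latch sprung back, and no force reading went above about 14 N; no verdict came back.

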